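# Feed a walnut paddle board through the gated chute to the boring stop

### The job

The gate on the sloping feed chute has been left open: shut it fully. Then put the dark walnut paddle board into the upper part of the chute with its handle pointing downhill and let go, so that it waits against the shut gate; once it waits there, swing the gate fully open so that it slides down handle first to the dark stop at the bottom, and shut the gate fully again behind it. Leave the light paddle, the tape roll and the glue bottle where they are.

Things in the scene. Friction and masses are not known exactly. Their poses are not given: they have to be found in the camera images.
- chute: Fixed plywood feed chute, slippery white floor sloping 22 deg down to -y (-x = near side). Origin on the table under its middle; z up. Floor height 0.120 m at the gate (y = +0.020), +0.404 m per m of y. Channel 62 mm wide, centred on x = 0, walls 12 mm high, 10 mm thick; from 75 to 250 mm uphill of the gate it flares to 104 mm at the open top. The blank slides down by itself.
- chute_stop (a point): Middle of the face of the dark steel stop at the bottom of the chute, 13 mm off the floor, 250 mm down the slope from the gate. Axes as the chute's.
- chute_gate (a point): Middle of the channel just uphill of the shut gate (5 mm up the slope from the hinge line), 13 mm off the floor. Axes as the chute's.
- chute_load (a point): Middle of the channel, on the floor, 130 mm up the slope from the gate: a good place for the blank's origin when it is let go, lying along the slope; it then slides about 45 mm down to the gate. The shut handle overhangs the channel at the gate, so bring the blank straight down here. Axes as the chute's.
- chute_tail_wait (a point): Where the wide end of the walnut blank lies when it waits against the gate: middle of the channel, 160 mm up the slope from the gate, 13 mm off the floor.
- gate (a joint): Gate with red handle on an upright hinge at the chute's far (+x) side. 0 = shut: flap and handle across the chute, handle towards its near side (-x). 1.57 = fully open: both point downhill (-y), along the far wall. Grows counter-clockwise from above; hard stops at 0 and 1.57. Stays where left; takes about 0.35 N m, 3 to 4 N at the grip. Starts at 0.75 to 1.5.
- gate_hinge (a point): Point on the upright hinge axis of the gate, at the middle height of the handle: 0.185 m above the table (chute frame x = +0.040, y = +0.020).
- lever_grip (a point): Middle of the red grip of the gate handle, 105 mm from the hinge axis. The grip is a level bar 20 mm wide and 20 mm high, 70 mm long (68 to 138 mm from the axis), height of its middle 0.185 m, free all round. Shut, the handle crosses over the channel. Its -x axis points outward along the handle.
- walnut_paddle: The dark walnut paddle board blank to feed, lying flat, about 0.14 kg: 155 mm long, 26 mm thick. Wide part 52 mm wide, x = -80 to +10 mm; 45 deg shoulders to +24 mm; handle 24 mm wide to +75 mm. Origin on the underside, on the centre line, 80 mm from the wide end; +x points to the handle end, z up; centre of mass at about x = -15 mm.
- walnut_tip (a point): Middle of the handle end face of the walnut blank (its x = +75 mm), 13 mm above the underside.
- walnut_tail (a point): Middle of the wide end face of the walnut blank (its x = -80 mm), 13 mm above the underside.
- maple_paddle: A light maple blank of the same shape and size, to be left alone. Origin and axes as on the walnut one.
- tape_roll: Brown roll of tape, lying flat, 90 mm across, 45 mm high, to be left alone. Origin: centre of the underside.
- glue_bottle: White upright bottle with an orange cap, 54 mm across, 170 mm high, to be left alone. Origin: centre of the underside.
There are look-alikes about, which are no part of the job. What is shaped like the walnut_paddle but orange or purple is not meant.

How it is judged (in metres and radians):
On the way, in this order (a step that is already met when the one before it is completed fails the run):
1. the gate is shut (value of joint gate below 0.12 rad), for 0.2 s.
2. the walnut blank waits, released and still, against the shut gate, handle downhill (value of joint gate below 0.15 rad and distance between walnut_tip and chute_gate below 0.03 m and distance between walnut_tail and chute_tail_wait below 0.03 m and contact force between the fingers and walnut_paddle below 0.1 N and linear speed of walnut_paddle below 0.03 m/s), for 0.2 s.
3. the gate is fully open and the blank has slid handle first to the stop (value of joint gate above 1.42 rad and distance between walnut_tip and chute_stop below 0.03 m and linear speed of walnut_paddle below 0.05 m/s), for 0.1 s.
At the end, for the whole second after the job is handed in: The gate is shut again (within 0.12 rad), the walnut blank lies still in the lower chute with the middle of its handle end within 30 mm of the stop point and its wide end uphill, and the light paddle, tape roll and glue bottle are within 30 mm of where they began (value of joint gate below 0.12 rad and distance between walnut_tip and chute_stop below 0.03 m and distance between walnut_tail and chute_gate below 0.125 m and linear speed of walnut_paddle below 0.02 m/s and distance of each of maple_paddle, tape_roll, glue_bottle from where it was at the start of the episode below 0.03 m); the robot touches nothing.
It fails at once if the light paddle, the tape roll or the glue bottle is moved by more than 30 mm (distance of any of maple_paddle, tape_roll, glue_bottle from where it was at the start of the episode above 0.03 m).
It also fails if it takes over 72 s, if anything falls off the work surface, if the arm or the gripper's body presses on something with over 40 N, if the wrist force passes 120 N, or if a joint passes its speed limit or range.

### The arm

A 6-joint arm with a two-finger parallel gripper is mounted at the origin on the work surface. World frame = base frame: x ahead of the robot, y to its left, z up, the work surface at z = 0. Lengths are in mm, angles in degrees, forces in N, time in s.
With the tool pointing down it reaches from about 275 to 725 mm from the base axis. Payload 15.9 kg.
Tool frame: the origin (TCP) lies midway between the tips of the shut fingers; the grasp point (between the pads) lies 19 mm behind it; z points along the fingers, y is the direction in which the jaws open and shut (so a half turn about z gives the same grasp; the last joint's range is limited). The gripper opens to 85 mm and grips with 20 to 120 N. Pads are 22 mm wide; open, the fingers measure 114 mm over their backs; the gripper's body (76 mm by 85 mm) begins 54 mm behind the grasp point. The pads swing forward as they close: fully open they stand 13 mm farther back than shut.
Start: joints at [0, 12.198, -1.971, 75.831, 0, 90], TCP at [499.985, -0, 231.306] pointing down, gripper open.
Joint ranges: [-170.91, 170.91], [-42.67, 98.43], [-65.05, 77.54], [-120.47, 116.71], [-90, 82.35], [-180, 180]. Speed limits (degrees/s): [108.29, 108.29, 136.94, 147.25, 180, 180].

### API

Orientations are given as a 3x3 rotation matrix whose columns are the frame's x, y, z axes.
In Python, from cell import telemetry, viewer, job gives the robot as it stands.
- The arm moves only by the tool send_rows, never from a script. Its argument "steps" is a list of rows, each a list of 7 numbers: the shift along the world's x, y, z each as a share of 0.03 m, from -1 to 1, then the turn, a rotation vector about the world's x, y, z each as a share of 4 degrees, from -1 to 1, then the opening, from 0 (shut) to 1 (fully open). In form: [[tx, ty, tz, rx, ry, rz, hand], ...]. A call has 1 to 8 rows; each row shifts and turns the commanded pose from where the row before left it; what a row does not reach is not made up. A row lasts 1/12 s, in which the tool goes at most 41.7 mm and 7.16 degrees, less where a joint would pass 70% of its speed; a pose out of reach is approached as far as the arm can. A call with a number of a shift or a turn outside -1 to 1 is refused whole. A call with a gripper value outside its range is refused whole. The fingers move at their own pace and stop on an object; "grip_force" is the grip in N (left out, the last holds). Time passes only in rows, so rows that do not move let the fingers close. It gives the time, the measured TCP pose, the force and the opening at its end, in the units of the state.
- telemetry.read_state(): the state, without advancing time (a new reading comes with each control period).
- viewer.read_camera(name): name is "scene" or "side" or "wrist"; returns a dict with "frame" (384x512x3 uint8, red, green, blue), "fovy" (degrees; the focal length in pixels is half the picture's height over the tangent of half this angle, whatever the lens; pixels are square), "cx", "cy" (the principal point, pixels), "cam_to_world" (4x4, takes a point from camera to world coordinates). Camera axes: x right, y up, looking along -z (the intrinsics and any distortion apply to the point x, -y, -z); pixel columns grow to the right and rows downward; lengths in mm; the calibration is good to about 2 mm. The wrist camera is an equidistant fisheye: a pixel r from the principal point sees the ray r / f radians off the axis. A picture is of the moment at which its call begins. There is no depth.
- job.close_job(): hands the job in, once; it reports no verdict.
Trained networks look in the newest picture that a camera, given by its name, has taken for a name from the list of things; names that differ only in an ending like _2 or _b are one class to them, and where a whole thing is asked for, a point or a joint stands for the part that bears it (a point fixed in the world has none). Each returns a list of dicts, best first, with "confidence" (0 to 1); they miss things now and then, are a little off and sometimes report something else, mostly with a low value. They report only what shows in the picture. A call takes as long as a camera call. They do not tell look-alikes from the thing itself.
- viewer.look_for(camera, thing): "position" ([column, row] as shares, 0 to 1, of the picture: columns of its width, rows of its height, amid what is visible of it).
- viewer.place_of(camera, thing): "position" ([column, row] as shares, 0 to 1, of the picture: columns of its width, rows of its height: a listed point, or the origin of a listed thing).
The state is a dict: "time": time; "qpos": joint angles; "joint_vel": joint speeds; "tau": joint torques, N m; "tool_pos": TCP position; "orientation": TCP orientation; "force": force on the tool from outside, world axes, zero at the start; "wrist_torque": the same for the moment, N m; "grip_width": finger opening in mm.
Only numpy, scipy, OpenCV 4.12 (cv2) and the standard library are available. Lean on these libraries where they do the work, as an engineer would, in place of code of your own. Each camera call takes 0.05 s, during which the arm holds its last target.

## Working session

There is one attempt and no reset: what is moved stays moved. The work goes in short steps, Python scripts to look and compute and a tool call to move; the robot and the scene stay as the last step left them, time stands still between calls to the robot, and variables do not carry over. Pictures are saved under pics/ and viewed, and the job is handed in when it is done.

Besides the shell and the picture viewer there is one more tool, called after "Emit:" as a command line: name --pt "numbers of a row" for each row, then --argument value for the rest. send_rows: Moves the arm, as the interface text tells. Shift numbers are shares of 0.03 m and turn numbers shares of 4 degrees, none past 1 either way. Its arguments: {"type":"object","properties":{"steps":{"type":"array"},"grip_force":{"type":"number"}},"required":["steps"]}

```bash
ls; mkdir -p pics; cat > h.py <<'E'
import numpy as np, cv2
from cell import telemetry, viewer, job
def cam(n,save=None):
    c=viewer.read_camera(n)
    if save: cv2.imwrite('pics/'+save+'.png',c['frame'][:,:,::-1])
    return c
def ray(c,n,uv):
    f=192/np.tan(np.radians(c['fovy'])/2)
    x=(uv[0]-c['cx'])/f;y=(uv[1]-c['cy'])/f
    if n=='wrist':
        r=np.hypot(x,y);s=np.sin(r)/max(r,1e-9);d=np.array([x*s,-y*s,-np.cos(r)])
    else: d=np.array([x,-y,-1.])
    T=np.array(c['cam_to_world']);d=T[:3,:3]@d;return T[:3,3],d/np.linalg.norm(d)
def atz(c,n,uv,z):
    o,d=ray(c,n,uv);return o+d*(z-o[2])/d[2]
def proj(c,n,P):
    T=np.array(c['cam_to_world']);p=T[:3,:3].T@(np.array(P)-T[:3,3]);v=np.array([p[0],-p[1],-p[2]])
    f=192/np.tan(np.radians(c['fovy'])/2)
    if n=='wrist':
        rr=np.hypot(v[0],v[1]);th=np.arctan2(rr,v[2]);q=v[:2]/max(rr,1e-9)*th
    else: q=v[:2]/v[2]
    return np.array([c['cx'],c['cy']])+f*q
E
python3 - <<'E'
from h import *
s=telemetry.read_state();print(s)
for n in ['scene','side','wrist']:
    c=cam(n,n+'0');print(n,c['fovy'],c['cx'],c['cy'],np.round(c['cam_to_world'],3).tolist(),[k for k in c])
    for t in ['chute','chute_stop','chute_gate','chute_load','gate_hinge','lever_grip','walnut_paddle','walnut_tip','walnut_tail','maple_paddle','tape_roll','glue_bottle']:
        print(t,[(round(r['confidence'],2),np.round(np.array(r['position'])*[512,384],1).tolist()) for r in viewer.place_of(n,t)[:3]])
E
```

```text
pics
{'time': 0.0, 'qpos': array([ 1.79985542e-04,  1.22251727e+01, -2.00900143e+00,  7.58322553e+01,
       -4.62870945e-04,  8.99992689e+01]), 'joint_vel': array([-0.02477637, -0.05215262,  0.03523431,  0.09567766, -0.01324742,
       -0.05822878]), 'tau': array([-1.43474466e-03, -6.86183596e+01,  4.87125492e+01,  1.75234705e-02,
       -1.83502889e-04, -7.31988712e-05]), 'tool_pos': array([ 4.99645801e+02, -9.80055608e-04,  2.30807679e+02]), 'orientation': array([[-1.59102744e-05,  9.99999328e-01, -1.15941062e-03],
       [ 1.00000000e+00,  1.59009144e-05, -8.08226410e-06],
       [-8.06382298e-06, -1.15941075e-03, -9.99999328e-01]]), 'force': array([0.44066678, 0.10608548, 0.14452054]), 'wrist_torque': array([-0.03975018,  0.01387516,  0.00324943]), 'grip_width': 85.2586986791586}
scene 45.786303855193395 253.53456202986825 184.53289118647842 [[0.223, -0.698, 0.681, 1379.219], [0.975, 0.167, -0.148, -233.406], [-0.01, 0.697, 0.717, 1023.084], [0.0, 0.0, 0.0, 1.0]] ['frame', 'fovy', 'cx', 'cy', 'cam_to_world']
chute [(0.82, [268.9, 238.4])]
chute_stop [(0.88, [193.3, 244.1]), (0.3
[... 1569 characters left out ...]
4 192.37205548471158 [[1.0, -0.0, -0.0, 500.473], [0.0, 0.961, 0.278, 70.468], [0.0, -0.278, 0.961, 374.142], [0.0, 0.0, 0.0, 1.0]] ['frame', 'fovy', 'cx', 'cy', 'cam_to_world']
chute [(0.92, [340.2, 184.3])]
chute_stop [(0.88, [341.1, 327.6]), (0.34, [401.7, 57.2])]
chute_gate [(0.92, [383.6, 203.2])]
chute_load [(0.67, [404.8, 57.6]), (0.4, [190.9, 319.8])]
gate_hinge [(0.71, [448.6, 216.5]), (0.17, [341.3, 184.1])]
lever_grip []
walnut_paddle [(0.86, [466.4, 56.8])]
walnut_tip [(0.92, [161.2, 45.1]), (0.91, [72.8, 38.8]), (0.59, [506.2, 53.6])]
walnut_tail []
maple_paddle [(0.96, [187.0, 318.9]), (0.35, [419.1, 19.0])]
tape_roll [(0.78, [164.8, 163.9])]
glue_bottle [(0.54, [421.1, 20.9])]
```

View pics/scene0.png

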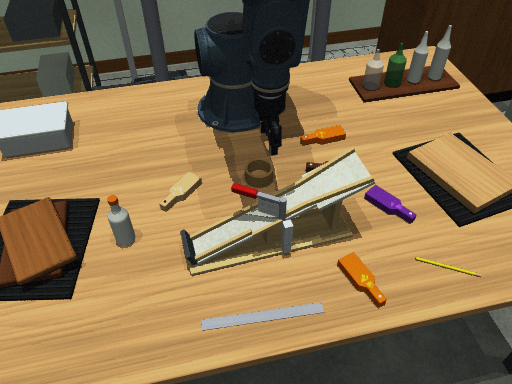

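View pics/side0.png

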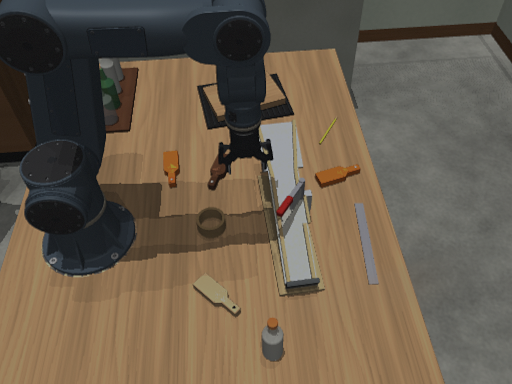

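View pics/wrist0.png

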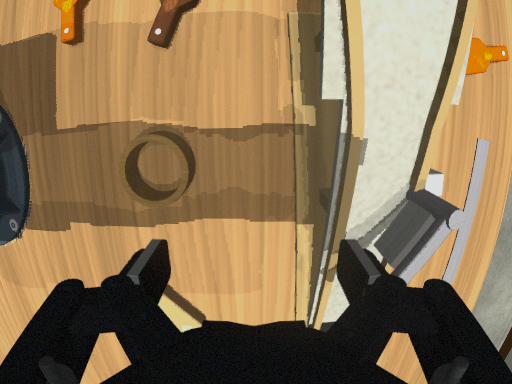

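```bash
cat >> h.py <<'E'
a=np.radians(22);U=np.array([0,np.cos(a),np.sin(a)]);N=np.array([0,-np.sin(a),np.cos(a)]);G=np.array([0,20,120.])
CP=dict(stop=G-250*U+13*N,gate=G+5*U+13*N,load=G+130*U,hinge=np.array([40,20,185.]))
def Rz(t): return np.array([[np.cos(t),-np.sin(t),0],[np.sin(t),np.cos(t),0],[0,0,1]])
def c2w(p,P): return Rz(p[2])@np.array(P)+np.array([p[0],p[1],0])
E
python3 - <<'E'
from h import *
from scipy.optimize import least_squares
obs={'scene':dict(stop=(193.3,244.1),gate=(279.4,203.3),load=(318.3,184.4),hinge=(284,200.7)),
'side':dict(stop=(301.9,280.6),gate=(289,195.9),load=(280.8,159.1),hinge=(300,180.1)),
'wrist':dict(gate=(383.6,203.2),hinge=(448.6,216.5))}
C={n:cam(n) for n in obs}
def res(p):
    return np.concatenate([proj(C[n],n,c2w(p,CP[k]))-uv for n in obs for k,uv in obs[n].items()])
r=least_squares(res,[600,0,0],loss='soft_l1');print(r.x,np.degrees(r.x[2]))
print(np.round(res(r.x).reshape(-1,2),1).tolist())
p=r.x
for k in CP: print(k,c2w(p,CP[k]).round(1))
# lever
for n,uv in (('scene',(244.8,192.4)),('side',(281.2,202.4))):
    P=atz(C[n],n,uv,185);d=Rz(p[2]).T@(P-c2w(p,CP['hinge']));print(P.round(1),d.round(1),np.hypot(*d[:2]),'angle',np.degrees(np.arctan2(-d[1],-d[0])), -np.degrees(np.arctan2(d[1],-d[0])))
for n,l in (('scene',((388.7,208.8),(358.8,280.2),(321.4,136.8))),('side',((169.0, 171.3),(336.7,175.3),(219.3,175.4))),('wrist',((161.2,45.1),(187,319)))):
    for uv in l: print(n,uv,atz(C[n],n,uv,13).round())
for n,uv in (('scene',(179.7,195.6)),('side',(219.8,298.3)),('scene',(255.4,175.5)),('side',(213.5,224.4)),('scene',(126.8,238)),('side',(273.5,350))): print(n,uv,atz(C[n],n,uv,0).round())
for n in C:
    im=C[n]['frame'][:,:,::-1].copy()
    for X in [(-31,-230),(31,-230),(-31,75),(31,75),(-52,250),(52,250)]:
        for h in (0,12):
            q=proj(C[n],n,c2w(p,G+X[0]*np.array([1,0,0])+X[1]*U+h*N));cv2.circle(im,tuple(int(v) for v in q.round()),2,(0,255,0) if h else (255,0,0),-1)
    cv2.imwrite(f'pics/{n}_fit.png',im)
im=np.vstack([cv2.resize(cv2.imread('pics/scene_fit.png')[130:290,150:400],None,fx=2.4,fy=2.4)[:290],]);cv2.imwrite('pics/f1.png',cv2.resize(cv2.imread('pics/scene_fit.png')[120:290,150:400],None,fx=3,fy=3))
cv2.imwrite('pics/f2.png',cv2.resize(cv2.imread('pics/side_fit.png')[100:300,180:360],None,fx=3,fy=3))
E
```

```text
[ 6.18525900e+02 -2.66577700e+01  6.09347858e-02] 3.4913060509657874
[[-1.9, 2.8], [-3.0, 0.5], [2.4, 0.5], [-1.8, 0.9], [0.2, 0.5], [-1.3, -0.6], [0.1, -0.7], [1.8, 2.0], [-1.5, -2.4], [0.1, -0.1]]
stop [ 631.7 -242.9   38.4]
gate [617.3  -6.9 133.9]
load [610.  113.6 168.7]
hinge [657.2  -4.3 185. ]
[605.2 -87.8 185. ] [-57.  -80.2   0. ] 98.40709308766685 angle 54.60481465384024 54.60481465384024
[589.8 -74.1 185. ] [-71.6 -65.6   0. ] 97.06871577713261 angle 42.480245356324694 42.480245356324694
scene (388.7, 208.8) [609. 339.  13.]
scene (358.8, 280.2) [816. 162.  13.]
scene (321.4, 136.8) [251. 254.  13.]
side (169.0, 171.3) [238. 244.  13.]
side (336.7, 175.3) [809. 168.  13.]
side (219.3, 175.4) [411. 208.  13.]
wrist (161.2, 45.1) [387. 155.  13.]
wrist (187, 319) [ 396. -243.   13.]
scene (179.7, 195.6) [ 401. -253.    0.]
side (219.8, 298.3) [ 398. -254.    0.]
scene (255.4, 175.5) [370.  -7.   0.]
side (213.5, 224.4) [386.   9.   0.]
scene (126.8, 238) [ 530. -417.    0.]
side (273.5, 350) [ 534. -417.    0.]
```

View pics/f1.png

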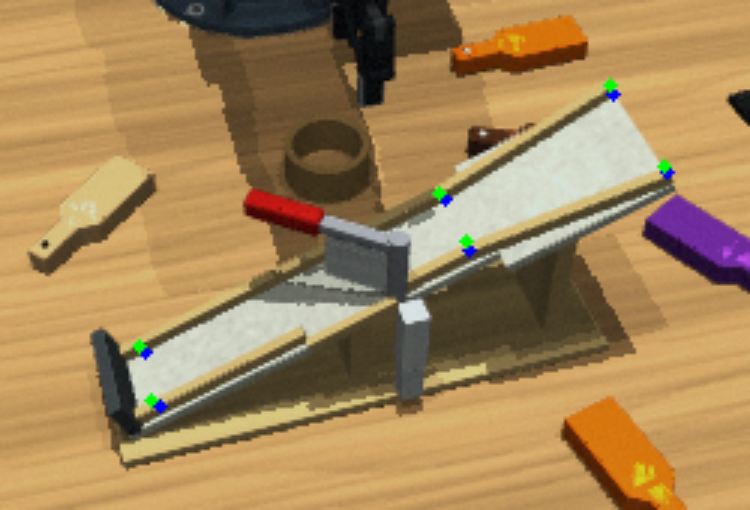

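View pics/f2.png

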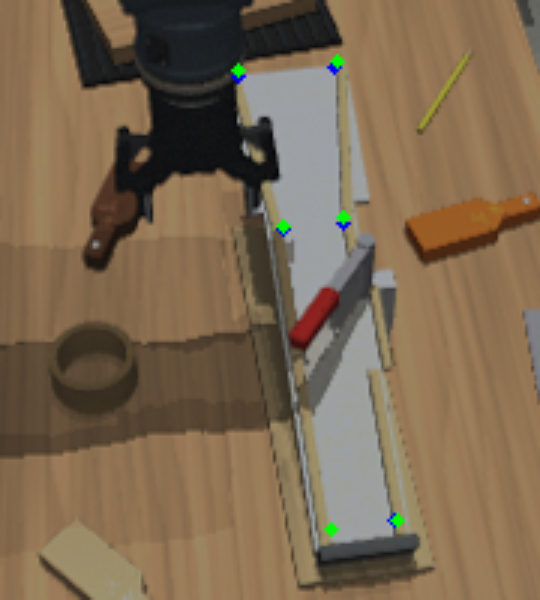

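View pics/wrist_fit.png

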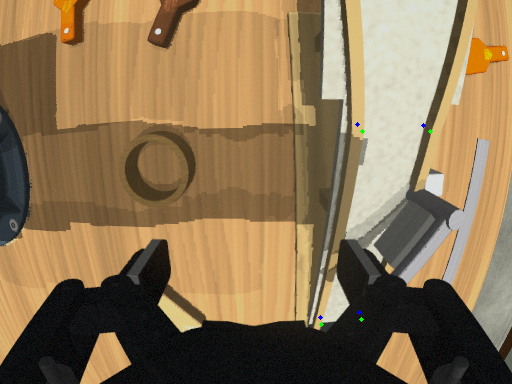

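```bash
cat > t.py <<'E'
from h import *
p=np.array([618.5,-26.7,.0609])
C={n:cam(n) for n in ('scene','side')}
H=c2w(p,CP['hinge'])
for n in C:
    for th in (35,40,45,50,55,60):
        t=np.radians(th);q=[proj(C[n],n,c2w(p,CP['hinge']+np.array([-r*np.cos(t),-r*np.sin(t),0]))).round(1).tolist() for r in (68,138)];print(n,th,q)
# walnut network w/ side crop
im=C['side']['frame'][:,:,::-1];cv2.imwrite('pics/w.png',cv2.resize(im[140:200,190:260],None,fx=8,fy=8,interpolation=cv2.INTER_CUBIC))
E
python3 t.py
```

```text
scene 35 [[260.5, 189.3], [239.4, 177.3]]
scene 40 [[259.2, 190.7], [236.6, 180.0]]
scene 45 [[258.0, 192.2], [234.1, 182.9]]
scene 50 [[256.9, 193.7], [231.9, 185.9]]
scene 55 [[256.1, 195.3], [230.0, 189.1]]
scene 60 [[255.5, 197.0], [228.5, 192.4]]
side 35 [[285.1, 194.6], [267.2, 208.0]]
side 40 [[286.7, 195.7], [270.4, 210.3]]
side 45 [[288.4, 196.7], [273.8, 212.5]]
side 50 [[290.2, 197.6], [277.5, 214.4]]
side 55 [[292.1, 198.3], [281.4, 216.0]]
side 60 [[294.0, 199.0], [285.5, 217.4]]
```

View pics/w.png

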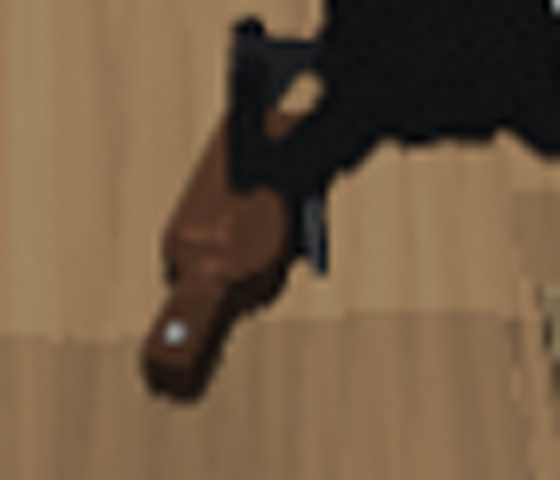

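Emit:
send_rows --pt "0.76 -0.65 0 0 0 0 0" --pt "0.76 -0.65 0 0 0 0 0" --pt "0.76 -0.65 0 0 0 0 0" --pt "0.76 -0.65 0 0 0 0 0" --pt "0.76 -0.65 0 0 0 0 0" --pt "0.76 -0.65 0 0 0 0 0" --pt "0 0 0 0 0 0 0" --pt "0 0 0 0 0 0 0" --grip_force 40

```text
time: 2.87
tool_pos: [637.3, -117.9, 230.0]
orientation: [[0.001, 1.0, -0.001], [1.0, -0.001, 0.0], [0.0, -0.001, -1.0]]
force: [0.3, -0.5, 0.1]
grip_width: 0.3
```

```bash
python3 - <<'E'
from h import *
s=telemetry.read_state();print(s['time'],s['tool_pos'],s['grip_width'],s['force'])
for n in ['side','scene','wrist']: cam(n,n+'1')
im=np.hstack([cv2.resize(cv2.imread('pics/side1.png')[130:300,180:360],None,fx=2.2,fy=2.2),cv2.resize(cv2.imread('pics/scene1.png')[120:290,170:350],None,fx=2.2,fy=2.2)]);cv2.imwrite('pics/c1.png',im)
E
```

```text
2.8667 [ 637.31435095 -117.90330221  230.01541482] 0.3453266287808835 [ 0.27871724 -0.52457703  0.11179044]
```

View pics/c1.png

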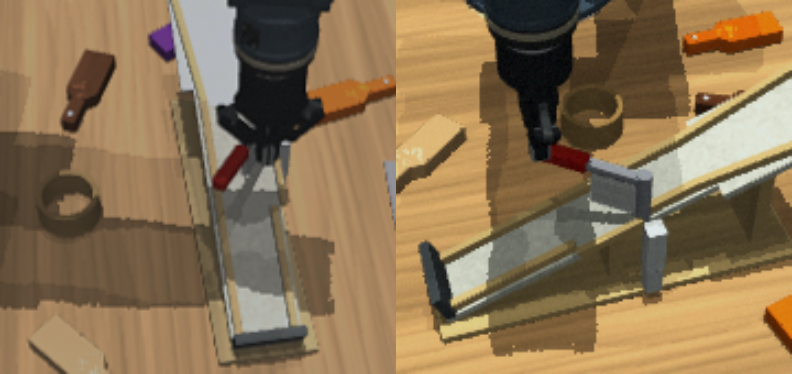

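View pics/wrist1.png

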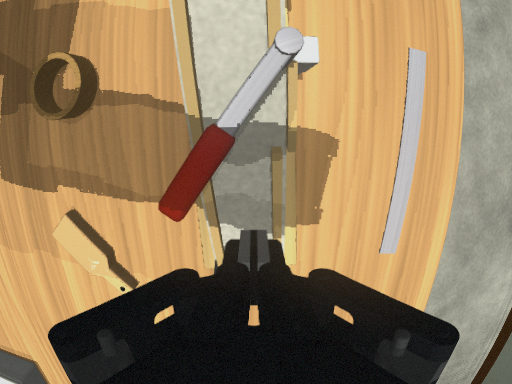

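```bash
python3 - <<'E'
from h import *
p=np.array([618.5,-26.7,.0609])
w=cam('wrist')
print(proj(w,'wrist',c2w(p,CP['hinge']+[0,0,12])))
h=atz(w,'wrist',(289,40),197);e=atz(w,'wrist',(173,213),190);print(h,e,c2w(p,CP['hinge']),np.hypot(*(e-h)[:2]),np.degrees(np.arctan2(*(h-e)[:2][::-1]))-3.5)
for t in ['chute_stop','gate_hinge','lever_grip','chute_gate','chute']:
    print(t,[(round(r['confidence'],2),np.round(np.array(r['position'])*[512,384],1).tolist()) for r in viewer.place_of('wrist',t)[:3]])
c=cam('side')
for t in ['walnut_paddle','walnut_tip','walnut_tail']:
  for r in viewer.place_of('side',t)[:4]:
    uv=np.array(r['position'])*[512,384];print(t,r['confidence'],uv.round(1),atz(c,'side',uv,0 if 'padd' in t else 13).round(1))
E
```

```text
[287.88054681  40.7828351 ]
[657.87730139  -3.77967851 197.        ] [ 582.56461272 -113.84303291  190.        ] [657.20859947  -4.30258214 185.        ] 133.36394961076954 52.11746296795929
chute_stop []
gate_hinge [(0.61, [289.7, 41.6])]
lever_grip [(0.77, [188.9, 180.3])]
chute_gate []
chute [(0.63, [238.6, 94.3])]
walnut_paddle 0.85 [170.4 171.2] [239.9 257.    0. ]
walnut_paddle 0.7 [214.8 173. ] [394.4 232.8   0. ]
walnut_paddle 0.58 [338.7 175.9] [818.8 176.4   0. ]
walnut_paddle 0.57 [272.6 143.6] [608.9 359.5   0. ]
walnut_tip 0.98 [212.  186.8] [384.8 157.7  13. ]
walnut_tip 0.63 [171.2 185.6] [247.9 176.9  13. ]
walnut_tail 0.96 [170.4 153.3] [239.  333.2  13. ]
walnut_tail 0.88 [313.2 180.5] [725.9 152.3  13. ]
walnut_tail 0.56 [221.9 155.6] [422.4 302.8  13. ]
walnut_tail 0.41 [253.2 154.1] [533.5 299.1  13. ]
```

Emit:
send_rows --pt "0 0 -0.87 0 0 0 0" --pt "0 0 -0.87 0 0 0 0" --pt "-0.53 0.37 0 0 0 0 0" --pt "-0.47 0.31 0 0 0 0 0" --pt "-0.47 0.31 0 0 0 0 0" --pt "-0.47 0.31 0 0 0 0 0" --pt "-0.28 0.41 0 0 0 0 0" --pt "-0.28 0.41 0 0 0 0 0"

```text
time: 4.18
tool_pos: [561.6, -53.4, 179.4]
orientation: [[0.001, 1.0, 0.001], [1.0, -0.001, -0.001], [-0.001, 0.001, -1.0]]
force: [5.0, -2.3, -0.9]
grip_width: -0.1
```

Emit:
send_rows --pt "-0.09 0.3 0 0 0 0 0" --pt "-0.09 0.3 0 0 0 0 0" --pt "-0.09 0.2 0 0 0 0 0" --pt "0 0 0 0 0 0 0"

```text
time: 4.52
tool_pos: [554.5, -30.0, 179.3]
orientation: [[0.0, 1.0, 0.002], [1.0, -0.0, -0.003], [-0.003, 0.002, -1.0]]
force: [3.5, -9.8, -0.7]
grip_width: -0.1
```

```bash
python3 - <<'E'
from h import *
s=telemetry.read_state();print(s['time'],s['tool_pos'],s['force'])
cam('wrist','wrist2')
E
```

```text
4.5167 [554.48311404 -29.99207017 179.32962018] [ 3.54093258 -9.81596903 -0.67871094]
```

View pics/wrist2.png

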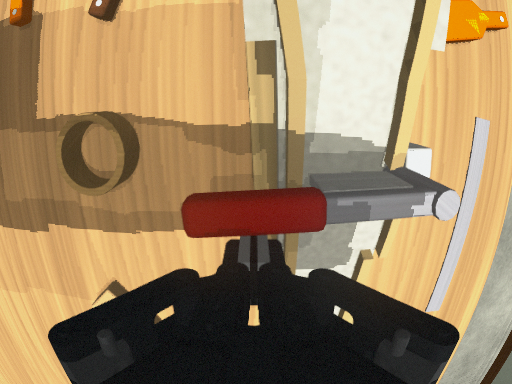

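```bash
python3 - <<'E'
from h import *
w=cam('wrist')
h=atz(w,'wrist',(448,206),197);e=atz(w,'wrist',(187,216),190);print(h,e,np.degrees(np.arctan2(*(h-e)[:2][::-1]))-3.5)
h=atz(w,'wrist',(326,188.5),195);e=atz(w,'wrist',(190,194.5),195);print(h,e,np.degrees(np.arctan2(*(h-e)[:2][::-1]))-3.5)
E
```

```text
[656.77132331  -3.10440839 197.        ] [523.04013572  -9.53957138 190.        ] -0.7450443720545299
[587.890819     5.58599439 195.        ] [526.37095721   2.78531853 195.        ] -0.8934241177604774
```

Emit:
send_rows --pt "0 0.1 0 0 0 0 0" --pt "0 0 0 0 0 0 0" --pt "0 0 0 0 0 0 0"

```text
time: 4.87
tool_pos: [554.5, -29.7, 179.3]
orientation: [[0.002, 1.0, 0.001], [1.0, -0.002, -0.007], [-0.007, 0.001, -1.0]]
force: [2.3, -28.5, 1.6]
grip_width: -0.0
```

Emit:
send_rows --pt "0 -0.5 0 0 0 0 0" --pt "0 -0.2 0.9 0 0 0 0" --pt "0 0 0.9 0 0 0 0" --pt "-0.1 0.2 0.9 0 0 0 0.5" --pt "-0.5 0.9 0 0 0 0 1" --pt "-0.5 0.9 0 0 0 0 1" --pt "-0.5 0.9 0 0 0 0 1" --pt "-0.5 0.9 0 0 0 0 1"

```text
time: 5.53
tool_pos: [490.1, 67.9, 260.0]
orientation: [[0.0, 1.0, -0.0], [1.0, -0.0, 0.001], [0.001, -0.0, -1.0]]
force: [0.1, 0.9, 0.4]
grip_width: 60.3
```

Emit:
send_rows --pt "-0.6 0.9 0 0 0 0 1" --pt "-0.6 0.9 0 0 0 0 1" --pt "-0.6 0.9 0 0 0 0 1" --pt "-0.6 0.9 0 0 0 0 1" --pt "-0.6 0.9 0 0 0 0 1" --pt "0 0 0 0 0 0 1" --pt "0 0 0 0 0 0 1"

```text
time: 6.12
tool_pos: [400.1, 203.0, 260.2]
orientation: [[-0.003, 1.0, -0.0], [1.0, 0.003, 0.0], [0.0, -0.0, -1.0]]
force: [0.9, -0.1, -0.1]
grip_width: 85.6
```

```bash
python3 - <<'E'
from h import *
s=telemetry.read_state();print(s['time'],s['tool_pos'],s['force'],s['qpos'])
w=cam('wrist','wrist3');c=cam('side','side3')
for n,C in (('wrist',w),('side',c)):
 for t in ['walnut_paddle','walnut_tip','walnut_tail']:
  for r in viewer.place_of(n,t)[:4]:
    uv=np.array(r['position'])*[512,384];print(n,t,r['confidence'],uv.round(1),atz(C,n,uv,0 if 'padd' in t else 13).round(1))
E
```

```text
6.1167 [400.05828596 203.01799318 260.20560599] [ 0.89900778 -0.11737901 -0.11767268] [ 2.68898756e+01  5.92143058e+00 -5.29332425e+00  7.87757166e+01
  2.35944113e-02  1.16712497e+02]
wrist walnut_paddle 0.95 [144.  125.4] [246.6 254.7   0. ]
wrist walnut_paddle 0.92 [261.3 142.2] [411.5 228.1   0. ]
wrist walnut_paddle 0.9 [389.3  60.1] [594.3 354.2   0. ]
wrist walnut_paddle 0.71 [448.3 273.8] [770.   -1.9   0. ]
wrist walnut_tip 0.76 [432.1  40.7] [662.4 393.3  13. ]
wrist walnut_tip 0.75 [240.  195.4] [382.7 156.4  13. ]
wrist walnut_tip 0.6 [149.4 177.2] [254.9 182.5  13. ]
wrist walnut_tail 0.72 [347.4  86. ] [525.6 308.6  13. ]
wrist walnut_tail 0.65 [282.2  88.1] [437.7 301.2  13. ]
wrist walnut_tail 0.64 [134.8  69.8] [239.6 333.3  13. ]
side walnut_paddle 0.95 [338. 175.] [817.4 180.9   0. ]
side walnut_paddle 0.82 [170.7 171.7] [241.1 254.5   0. ]
side walnut_paddle 0.81 [217.5 174.8] [403.6 223.3   0. ]
side walnut_paddle 0.71 [269.3 142.8] [597.3 365.    0. ]
side walnut_tip 0.82 [172.6 185.5] [252.5 176.8  13. ]
side walnut_tip 0.75 [357.9 170.5] [885.3 183.1  13. ]
side walnut_tip 0.72 [209.1 183.2] [375.3 175.   13. ]
side walnut_tail 0.89 [170.2 151.4] [237.9 342.9  13. ]
side walnut_tail 0.75 [317.8 179.9] [741.8 153.5  13. ]
side walnut_tail 0.67 [252.6 153.5] [531.7 302.4  13. ]
```

View pics/wrist3.png

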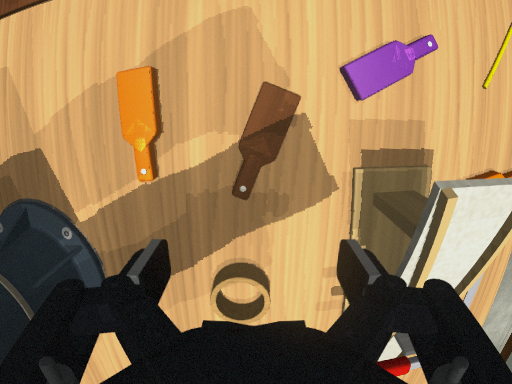

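```bash
cat > fitw.py <<'E'
from h import *
from scipy.optimize import minimize
O=np.array([(-80,-26),(10,-26),(24,-12),(75,-12),(75,12),(24,12),(10,26),(-80,26)],float)
def fit(C,n,box,x0):
    im=C['frame'].astype(int);R,Gr,B=im[...,0],im[...,1],im[...,2]
    m=np.zeros(im.shape[:2],np.uint8);x1,y1,x2,y2=box
    hsv=cv2.cvtColor(C['frame'],cv2.COLOR_RGB2HSV)
    m[y1:y2,x1:x2]=((R<115)&(R-B>15)&(hsv[...,1]>120))[y1:y2,x1:x2]
    k,l,st,_=cv2.connectedComponentsWithStats(m);i=1+np.argmax(st[1:,4]);m=(l==i).astype(np.uint8)
    m=cv2.morphologyEx(m,cv2.MORPH_CLOSE,np.ones((5,5)))
    S=4
    M=cv2.resize(m[y1:y2,x1:x2],None,fx=S,fy=S,interpolation=cv2.INTER_NEAREST)
    def ren(x):
        A=np.zeros_like(M);P=[]
        for z in (0,26): P.append(np.array([(proj(C,n,Rz(x[2])@[u,v,0]+[x[0],x[1],z])+.5-[x1,y1])*S for u,v in O]))
        for q in P: cv2.fillPoly(A,[q.round().astype(np.int32)],1)
        for i in range(8):
            j=(i+1)%8;cv2.fillConvexPoly(A,np.array([P[0][i],P[0][j],P[1][j],P[1][i]]).round().astype(np.int32),1)
        return A
    def cost(y):
        A=ren([y[0],y[1],y[2]/100]);return 1-(A&M).sum()/max((A|M).sum(),1)
    best=minimize(cost,[x0[0],x0[1],x0[2]*100],method='Nelder-Mead',options=dict(initial_simplex=np.array([x0[0],x0[1],x0[2]*100])+np.array([[0,0,0],[8,0,0],[0,8,0],[0,0,8]]),maxiter=300))
    y=best.x;return np.array([y[0],y[1],y[2]/100]),best.fun,M,ren([y[0],y[1],y[2]/100])
if __name__=='__main__':
    w=cam('wrist')
    x,f,M,A=fit(w,'wrist',(215,65,325,215),(411,228,np.arctan2(-145,-45)))
    print(x,np.degrees(x[2]),f)
    cv2.imwrite('pics/fit.png',np.dstack([M*255,A*255,M*0]))
    c=cam('side')
    x,f,M,A=fit(c,'side',(195,135,240,205),(408,228,np.arctan2(-145,-45)))
    print(x,np.degrees(x[2]),f);cv2.imwrite('pics/fits.png',np.dstack([M*255,A*255,M*0]))
E
python3 fitw.py
```

```text
[403.3934847  215.38165468  -1.94227982] -111.28443633793101 0.3979007784877361
[405.36318604 237.49494202  -1.90434402] -109.11087506903456 0.30285516125303436
```

View pics/fit.png

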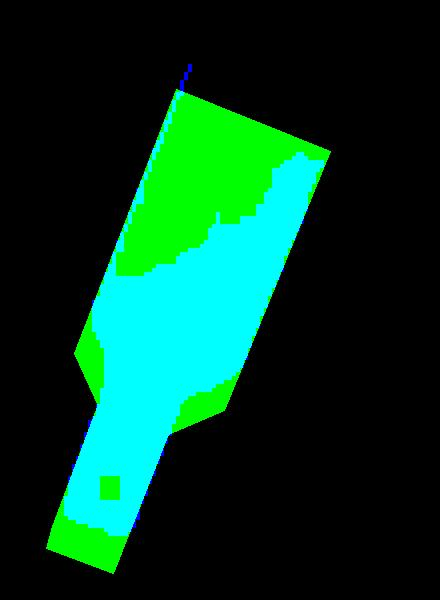

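View pics/fits.png

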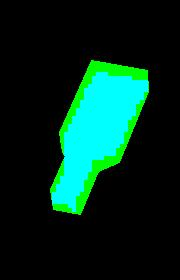

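```bash
python3 - <<'E'
from h import *
im=cv2.imread('pics/wrist3.png')[:,:,::-1]
for u,v in [(270,100),(282,97),(262,145),(250,180),(275,135),(290,110),(310,110),(310,150),(225,180),(255,90),(230,120)]: print((u,v),im[v,u],(im[v,u,1]/im[v,u,0]).round(2))
E
sed -i 's/(R<115)&(R-B>15)&(hsv\[...,1\]>120)/(Gr<0.63*R)/' fitw.py; python3 fitw.py
```

```text
(270, 100) [120  73  42] 0.61
(282, 97) [118  76  47] 0.64
(262, 145) [97 61 34] 0.63
(250, 180) [81 52 31] 0.64
(275, 135) [83 53 29] 0.64
(290, 110) [115  73  46] 0.63
(310, 110) [230 196 124] 0.85
(310, 150) [161 123  77] 0.76
(225, 180) [149 115  73] 0.77
(255, 90) [218 168 107] 0.77
(230, 120) [217 165 106] 0.76
[408.60142421 216.46156742  -1.76011821] -100.84734466448778 0.7462225988519898
[329.74495337 239.27791531  -0.92475249] -52.98441476657315 0.9885589094449854
```

View pics/fit.png

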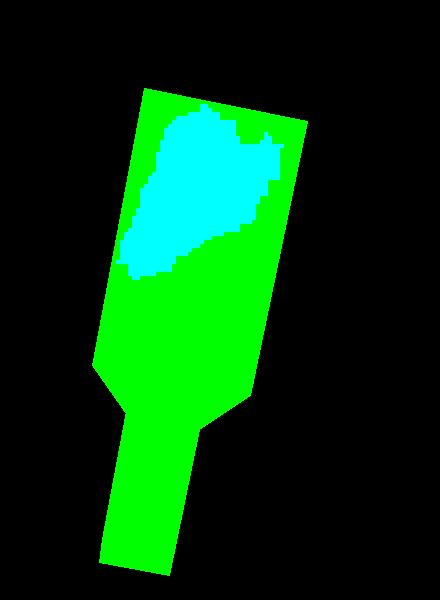

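View pics/fits.png

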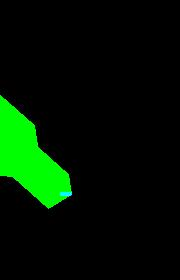

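```bash
sed -i 's/0.63\*R/0.7*R/' fitw.py; python3 fitw.py
```

```text
[407.77015209 226.39618458  -1.93462242] -110.8456994042969 0.06641200805186165
[407.07407407 231.22222222  -1.88690175] -108.11150642117566 0.20407458563535907
```

View pics/fit.png

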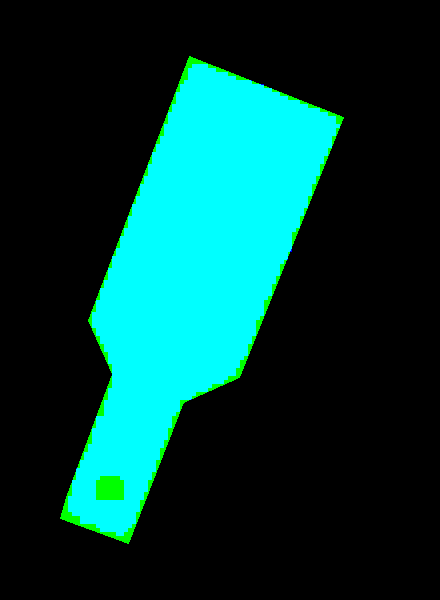

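View pics/fits.png

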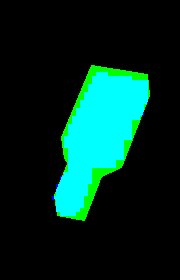

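Emit:
send_rows --pt "0.073 0.208 -0.7 0 0 -0.87 1" --pt "0.073 0.208 -0.7 0 0 -0.87 1" --pt "0.073 0.208 -0.7 0 0 -0.87 1" --pt "0.073 0.208 -0.7 0 0 -0.87 1" --pt "0.073 0.208 -0.7 0 0 -0.87 1" --pt "0.073 0.208 -0.7 0 0 -0.87 1" --pt "0 0 0 0 0 0 1" --pt "0 0 0 0 0 0 1"

```text
time: 7.48
tool_pos: [413.2, 238.8, 133.9]
orientation: [[0.354, 0.935, -0.002], [0.935, -0.354, -0.001], [-0.002, -0.001, -1.0]]
force: [-0.3, -0.3, 0.4]
grip_width: 85.6
```

```bash
python3 - <<'E'
from h import *
s=telemetry.read_state();print(s['tool_pos'],s['orientation'].round(3))
w=cam('wrist','wrist4')
im=w['frame'][:,:,::-1].copy()
x=(407.8,226.4,-1.9346)
for u,v in [(-80,-26),(-80,26),(-15,-26),(-15,26),(75,0)]:
    q=proj(w,'wrist',Rz(x[2])@[u,v,0]+[x[0],x[1],26]);cv2.circle(im,tuple(int(t) for t in q.round()),2,(0,255,0),-1)
cv2.imwrite('pics/wrist4.png',im)
E
```

```text
[413.17909436 238.75456877 133.85385566] [[ 0.354  0.935 -0.002]
 [ 0.935 -0.354 -0.001]
 [-0.002 -0.001 -1.   ]]
```

View pics/wrist4.png

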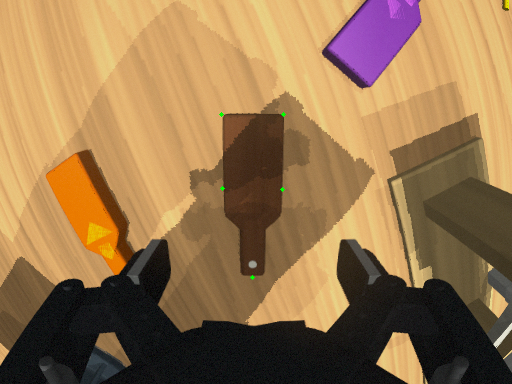

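Emit:
send_rows --pt "0 0.05 -0.9 0 0 0 1" --pt "0 0 -0.9 0 0 0 1" --pt "0 0 -0.9 0 0 0 1" --pt "0 0 -0.8 0 0 0 1" --pt "0 0 -0.6 0 0 0 1" --pt "0 0 0 0 0 0 1" --pt "0 0 0 0 0 0 0" --pt "0 0 0 0 0 0 0" --grip_force 60

```text
time: 8.2
tool_pos: [415.0, 241.0, 13.0]
orientation: [[0.356, 0.935, 0.002], [0.935, -0.356, 0.001], [0.002, 0.002, -1.0]]
force: [0.4, -0.1, 0.3]
grip_width: 63.7
```

Emit:
send_rows --pt "0 0 0 0 0 0 0" --pt "0 0 0 0 0 0 0" --pt "0 0 0 0 0 0 0" --pt "0 0 0 0 0 0 0"

```text
time: 8.53
tool_pos: [415.0, 241.2, 13.2]
orientation: [[0.356, 0.934, 0.003], [0.934, -0.356, 0.002], [0.002, 0.002, -1.0]]
force: [-3.7, -1.8, 16.5]
grip_width: 50.8
```

```bash
python3 - <<'E'
from h import *
s=telemetry.read_state();print(s['tool_pos'],s['grip_width'])
w=cam('wrist','wrist5')
E
```

```text
[415.0209028  241.1639734   13.20858821] 50.79278333846389
```

View pics/wrist5.png

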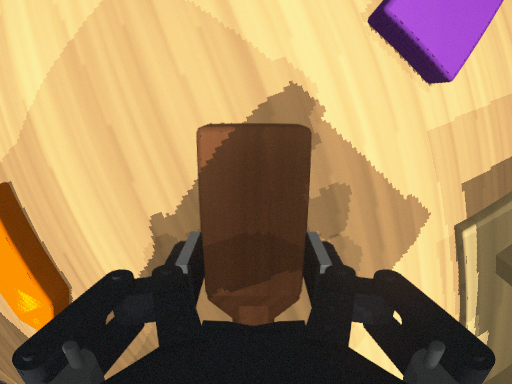

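Emit:
send_rows --pt "0 0 0.4 0 0 0 0" --pt "0 0 0.9 0 0 0 0" --pt "0 0 0.9 0 0 1 0" --pt "0 0 0.9 0 0 1 0" --pt "0 0 0.9 0 0 1 0" --pt "0 0 0.9 0 0 1 0" --pt "0 0 0.9 0 0 1 0" --pt "0 0 0.9 0 0 1 0"

```text
time: 9.25
tool_pos: [413.7, 240.4, 214.8]
orientation: [[-0.058, 0.998, 0.002], [0.998, 0.058, 0.001], [0.001, 0.002, -1.0]]
force: [0.6, -0.4, -1.6]
grip_width: 50.2
```

Emit:
send_rows --pt "0 0 0.9 0 0 0 0" --pt "0 0 0.9 0 0 0 0" --pt "0 0 0.9 0 0 0 0" --pt "0.2 -0.2 0.5 0.3 0 0 0" --pt "0.3 -0.3 0 0.6 0 0 0" --pt "0 0 0 0 0 0 0" --pt "0 0 0 0 0 0 0"

```text
time: 9.83
tool_pos: [429.0, 224.8, 309.1]
orientation: [[-0.053, 0.999, 0.002], [0.997, 0.053, 0.063], [0.063, 0.005, -0.998]]
force: [0.2, 0.3, -2.3]
grip_width: 50.6
```

```bash
python3 - <<'E'
from h import *
s=telemetry.read_state();print(s['tool_pos'],s['grip_width'],s['force'],s['qpos'])
w=cam('wrist','wrist6');cam('side','side6')
E
```

```text
[429.00966769 224.82787235 309.14614903] 50.58604055896127 [ 0.17675072  0.34121386 -2.34768363] [ 25.55428053   8.81030306   4.99358616  84.54063399   3.2285647
 112.56212474]
```

View pics/wrist6.png

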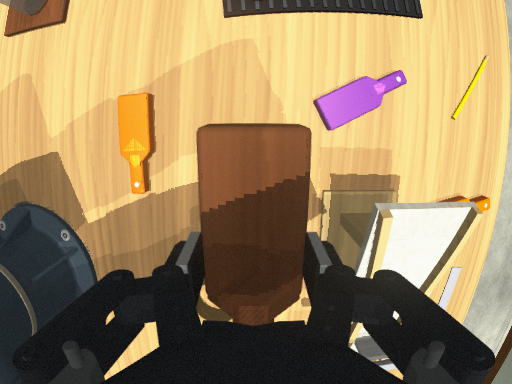

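View pics/side6.png

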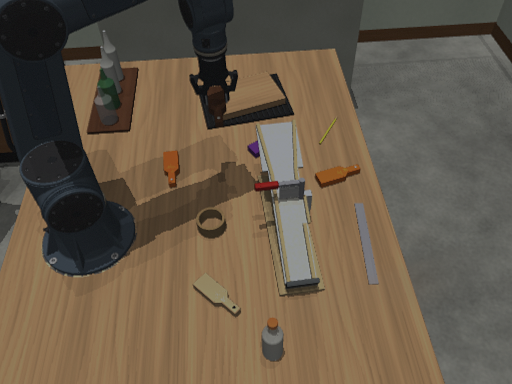

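```bash
cat > ov.py <<'E'
from h import *
import sys
p=np.array([float(v) for v in sys.argv[1:3]]+[np.radians(float(sys.argv[3]))])
for n,(x1,y1,x2,y2),f in (('side',(235,110,330,300),4),('scene',(170,130,390,280),3.6)):
    C=cam(n);im=cv2.resize(C['frame'][y1:y2,x1:x2,::-1],None,fx=f,fy=f,interpolation=cv2.INTER_CUBIC)
    q=lambda P:tuple(int(v) for v in ((proj(C,n,c2w(p,P))+.5-[x1,y1])*f).round())
    for s in (-1,1):
        L=[G+s*x*np.array([1,0,0])+y*U for x,y in ((31,-250),(31,75),(52,250))]
        for a_,b_ in zip(L,L[1:]):
            cv2.line(im,q(a_),q(b_),(255,0,0),1);cv2.line(im,q(a_+12*N),q(b_+12*N),(0,200,0),1)
    cv2.line(im,q(G-31*np.array([1,0,0])-250*U),q(G+31*np.array([1,0,0])-250*U),(0,0,255),1)
    cv2.circle(im,q(CP['hinge']),3,(0,0,255),-1)
    cv2.imwrite(f'pics/ov_{n}.png',im)
E
python3 ov.py 618.5 -26.7 3.2
```

```text
(no output)
```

View pics/ov_side.png

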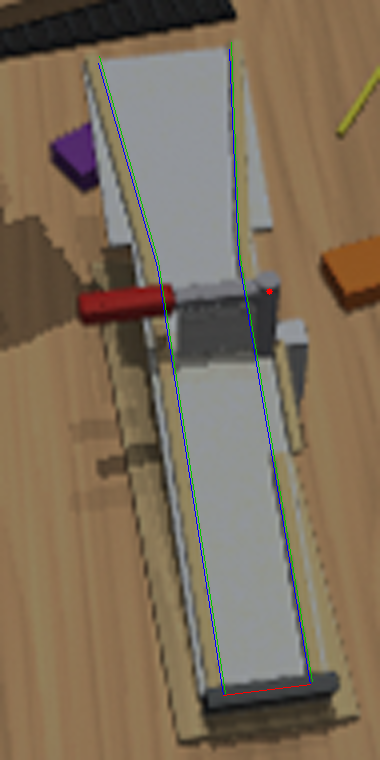

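View pics/ov_scene.png

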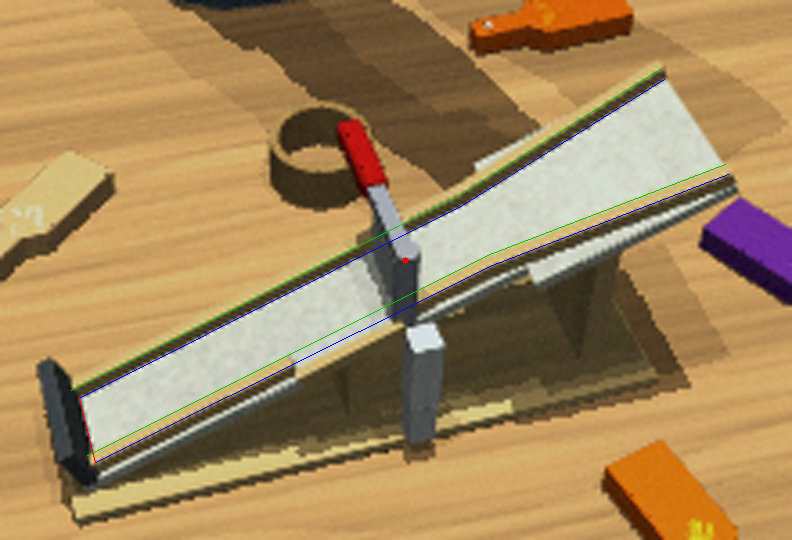

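Emit:
send_rows --pt "0.867 -0.63 0 0.918 0.051 0 0" --pt "0.867 -0.63 0 0.918 0.051 0 0" --pt "0.867 -0.63 0 0.918 0.051 0 0" --pt "0.867 -0.63 0 0.918 0.051 0 0" --pt "0.867 -0.63 0 0.918 0.051 0 0" --pt "0.867 -0.63 0 0 0 0 0" --pt "0.867 -0.63 0 0 0 0 0" --pt "0 0 0 0 0 0 0"

```text
time: 10.7
tool_pos: [613.9, 90.2, 305.0]
orientation: [[-0.047, 0.999, -0.02], [0.926, 0.051, 0.373], [0.374, -0.001, -0.928]]
force: [-0.6, 0.5, -2.1]
grip_width: 50.1
```

Emit:
send_rows --pt "0 0 0 0 0 0 0" --pt "0 0 0 0 0 0 0"

```text
time: 10.87
tool_pos: [610.6, 93.8, 307.7]
orientation: [[-0.051, 0.999, -0.018], [0.926, 0.054, 0.374], [0.374, 0.002, -0.927]]
force: [0.1, -0.4, -1.9]
grip_width: 49.9
```

```bash
python3 - <<'E'
from h import *
s=telemetry.read_state();print(s['tool_pos'],s['grip_width'],s['force'],s['qpos'])
R=s['orientation'];print(np.degrees(np.arctan2(R[1,1],R[0,1])),np.degrees(np.arcsin(R[1,2])),np.degrees(np.arcsin(R[2,1])))
w=cam('wrist','wrist7');cam('side','side7');cam('scene','scene7')
im=np.hstack([cv2.resize(cv2.imread('pics/side7.png')[60:260,200:360],None,fx=2.4,fy=2.4),cv2.resize(cv2.imread('pics/scene7.png')[60:260,220:400],None,fx=2.4,fy=2.4)[:480]]);cv2.imwrite('pics/c7.png',im[:, :800])
E
```

```text
[610.63190259  93.7827822  307.6699849 ] 49.93609809900653 [ 0.10536427 -0.44229816 -1.87176874] [-2.24799539 28.13495819 28.36353399 92.27135097 21.88974982 84.25503323]
3.0815394711596507 21.952157438535792 0.1048184359710546
```

View pics/wrist7.png

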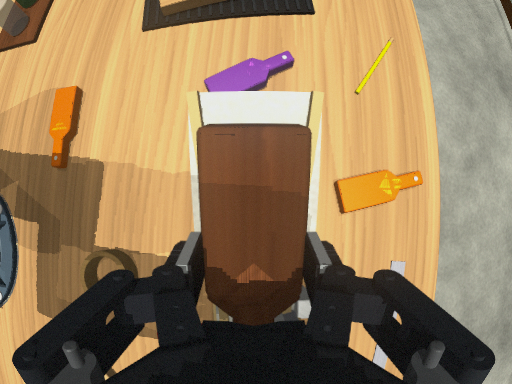

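View pics/c7.png

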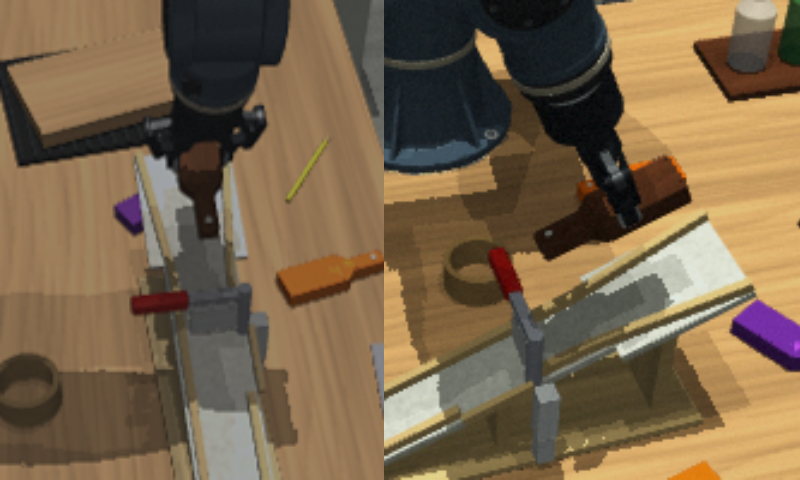

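Emit:
send_rows --pt "0 -0.02 -0.72 0 0 0 0" --pt "0 -0.02 -0.72 0 0 0 0" --pt "0 0.25 -0.617 0 0 0 0" --pt "0 0.25 -0.617 0 0 0 0" --pt "0 0.25 -0.617 0 0 0 0" --pt "0 0 0 0 0 0 0" --pt "0 0 0 0 0 0 0" --pt "0 0 0 0 0 0 0"

```text
time: 11.68
tool_pos: [611.0, 114.6, 211.0]
orientation: [[-0.052, 0.999, -0.016], [0.926, 0.054, 0.374], [0.374, 0.005, -0.927]]
force: [-0.6, -0.3, -1.4]
grip_width: 50.2
```

```bash
python3 - <<'E'
from h import *
s=telemetry.read_state();print(s['tool_pos'],s['grip_width'],s['force'])
R=s['orientation'];print(np.degrees(np.arctan2(R[1,1],R[0,1])),np.degrees(np.arcsin(R[1,2])),np.degrees(np.arcsin(R[2,1])))
p=np.array([618,-26.7,np.radians(3.2)])
d=Rz(-p[2])@(s['tool_pos']-[p[0],p[1],0])-G;print('x',d[0],'uphill',d@U,'normal',d@N)
w=cam('wrist','wrist8');cam('side','side8');cam('scene','scene8')
im=np.hstack([cv2.resize(cv2.imread('pics/side8.png')[90:250,220:340],None,fx=3,fy=3),cv2.resize(cv2.imread('pics/scene8.png')[90:250,240:380],None,fx=3,fy=3)[:480]]);cv2.imwrite('pics/c8.png',im[:, :800])
E
```

```text
[610.98894916 114.64678357 211.02742932] 50.24020222728746 [-0.58808284 -0.26506337 -1.43629458]
3.0868184749385645 21.955722378978855 0.26029113471663023
x 0.890071230306703 uphill 146.76877847804963 normal 38.87780941450791
```

View pics/wrist8.png

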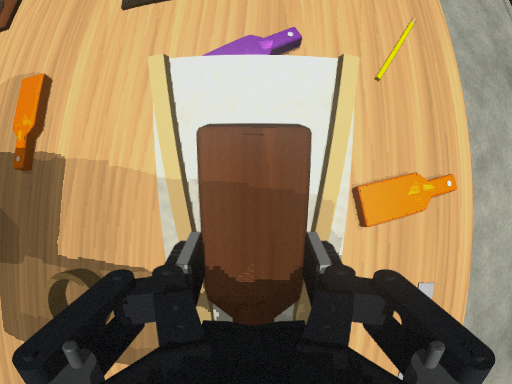

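View pics/c8.png

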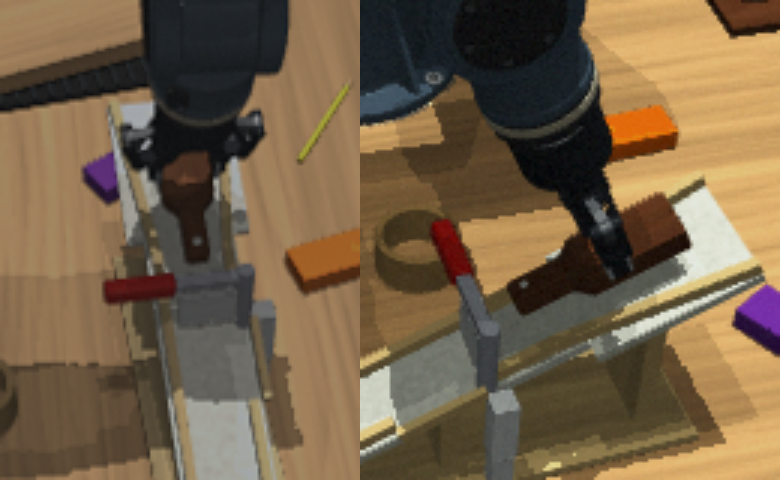

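Emit:
send_rows --pt "-0.02 0.14 -0.34 0 0 0 0" --pt "0 0.13 -0.33 0 0 0 0" --pt "0 0 0 0 0 0 0" --pt "0 0 0 0 0 0 0"

```text
time: 12.17
tool_pos: [610.2, 122.5, 189.6]
orientation: [[-0.05, 0.999, -0.017], [0.926, 0.053, 0.374], [0.374, 0.003, -0.927]]
force: [-0.0, 0.4, -1.9]
grip_width: 50.3
```

```bash
cat > st.py <<'E'
from h import *
s=telemetry.read_state();print(s['time'],s['tool_pos'],s['grip_width'],s['force'])
p=np.array([618,-26.7,np.radians(3.2)])
d=Rz(-p[2])@(s['tool_pos']-[p[0],p[1],0])-G;print('x',d[0],'uphill',d@U,'normal',d@N)
E
python3 st.py;python3 - <<'E'
from h import *
cam('side','side8');cam('scene','scene8')
im=np.hstack([cv2.resize(cv2.imread('pics/side8.png')[90:250,220:340],None,fx=3,fy=3),cv2.resize(cv2.imread('pics/scene8.png')[90:250,240:380],None,fx=3,fy=3)[:480]]);cv2.imwrite('pics/c9.png',im[:, :800])
E
```

```text
12.1667 [610.23050825 122.46845786 189.64908311] 50.26744589057553 [-0.00653189  0.39325975 -1.89824507]
x 0.569430532389369 uphill 146.04038584043428 normal 16.11481002095395
```

View pics/c9.png

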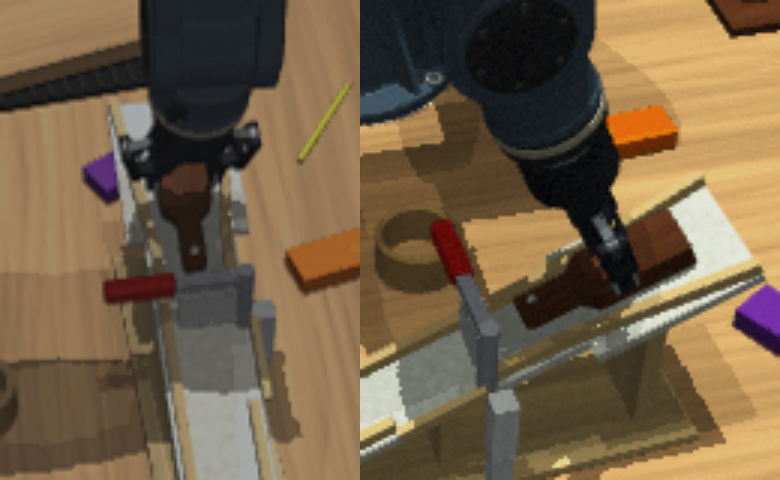

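Emit:
send_rows --pt "0 0.025 -0.06 0 0 0 0" --pt "0 0 0 0 0 0 0" --pt "0 0 0 0 0 0 0"

```text
time: 12.52
tool_pos: [610.4, 123.3, 187.7]
orientation: [[-0.051, 0.999, -0.017], [0.926, 0.053, 0.374], [0.374, 0.003, -0.927]]
force: [0.4, 0.3, -2.0]
grip_width: 50.0
```

Emit:
send_rows --pt "0 0 0 0 0 0 0.8" --pt "0 0 0 0 0 0 0.8" --pt "0 0 0 0 0 0 0.8" --pt "0 0 0 0 0 0 0.8" --pt "0 -0.19 0.46 0 0 0 0.8" --pt "0 -0.25 0.62 0 0 0 0.8" --pt "0 -0.25 0.62 0 0 0 0.8" --pt "0 -0.25 0.62 0 0 0 0.8"

```text
time: 13.18
tool_pos: [610.1, 95.0, 258.0]
orientation: [[-0.051, 0.999, -0.017], [0.926, 0.053, 0.374], [0.374, 0.003, -0.927]]
force: [-0.1, -0.2, -0.4]
grip_width: 68.5
```

```bash
python3 st.py;python3 - <<'E'
from h import *
cam('wrist','wrist10');cam('side','side8');cam('scene','scene8')
im=np.hstack([cv2.resize(cv2.imread('pics/side8.png')[90:250,220:340],None,fx=3,fy=3),cv2.resize(cv2.imread('pics/scene8.png')[90:250,240:380],None,fx=3,fy=3)[:480]]);cv2.imwrite('pics/c10.png',im[:, :800])
E
```

```text
13.1833 [610.09686654  94.95349043 257.96174944] 68.4970910758481 [-0.05122552 -0.20279663 -0.41427295]
x -1.0999296849879017 uphill 146.16602270945188 normal 89.74163343333753
```

View pics/wrist10.png

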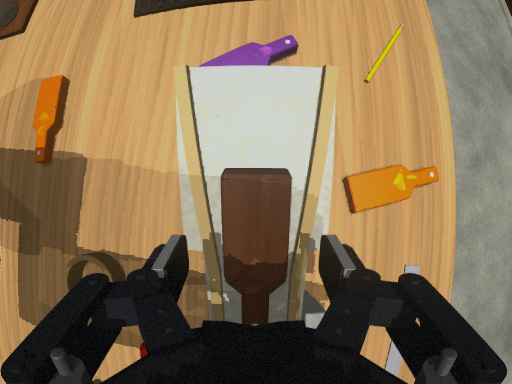

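View pics/c10.png

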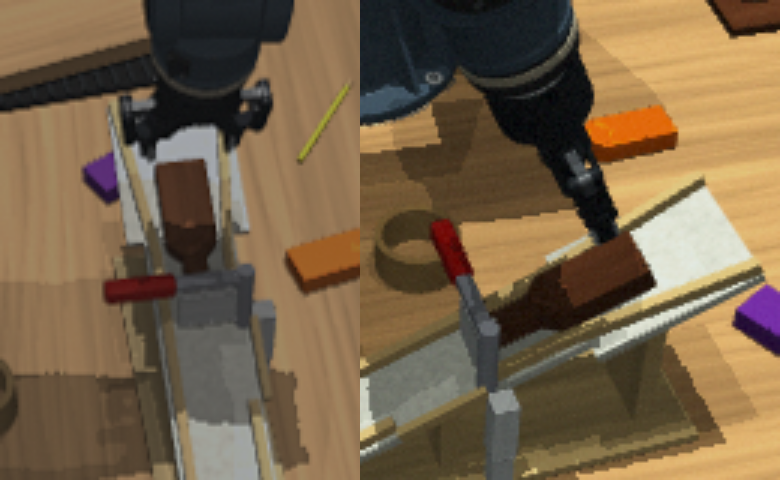

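Emit:
send_rows --pt "-0.33 -0.36 0 -0.918 -0.051 0 0.8" --pt "-0.33 -0.36 0 -0.918 -0.051 0 0" --pt "-0.33 -0.36 0 -0.918 -0.051 0 0" --pt "-0.33 -0.36 0 -0.918 -0.051 0 0" --pt "-0.33 -0.36 0 -0.918 -0.051 0 0" --pt "-0.33 -0.36 0 -0.918 -0.051 0 0" --pt "0 0 0 0 0 0 0" --pt "0 0 0 0 0 0 0"

```text
time: 14.0
tool_pos: [550.6, 31.3, 256.7]
orientation: [[-0.056, 0.998, 0.003], [0.998, 0.056, 0.0], [0.0, 0.003, -1.0]]
force: [-0.1, -0.6, -0.3]
grip_width: -0.1
```

```bash
python3 st.py;python3 - <<'E'
from h import *
w=cam('wrist','wrist11');c=cam('scene')
p=np.array([618,-26.7,np.radians(3.2)])
print(proj(c,'scene',c2w(p,CP['gate'])),proj(c,'scene',c2w(p,G+160*U+13*N)))
for t in ('walnut_tip','walnut_tail'):
  for r in viewer.place_of('scene',t)[:5]: print(t,r['confidence'],np.array(r['position'])*[512,384])
cam('side','side8');cam('scene','scene8')
im=np.hstack([cv2.resize(cv2.imread('pics/side8.png')[90:250,220:340],None,fx=3,fy=3),cv2.resize(cv2.imread('pics/scene8.png')[90:250,240:380],None,fx=3,fy=3)[:480]]);cv2.imwrite('pics/c11.png',im[:, :800])
E
```

```text
14.0 [550.60957115  31.29447639 256.72753461] -0.0709410256943085 [-0.12444627 -0.58135175 -0.2569563 ]
x -64.04801232970833 uphill 89.8509713441473 normal 111.16324751693227
[276.38882209 203.68643453] [329.8627917  176.85562452]
walnut_tip 0.98 [410.112  216.6912]
walnut_tip 0.79 [383.488  303.5904]
walnut_tip 0.74 [300.5952 141.504 ]
walnut_tip 0.62 [276.7872 202.7904]
walnut_tail 0.93 [342.1184 131.2128]
walnut_tail 0.81 [337.408  175.1808]
walnut_tail 0.61 [344.2176 257.7024]
```

View pics/wrist11.png

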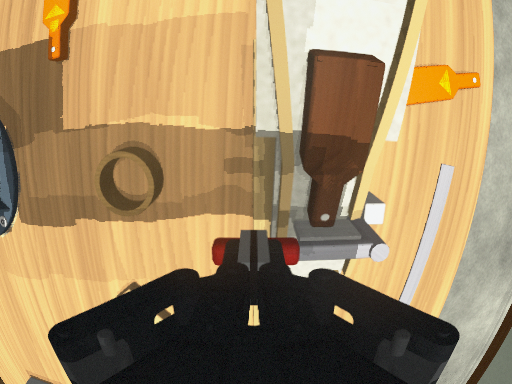

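View pics/c11.png

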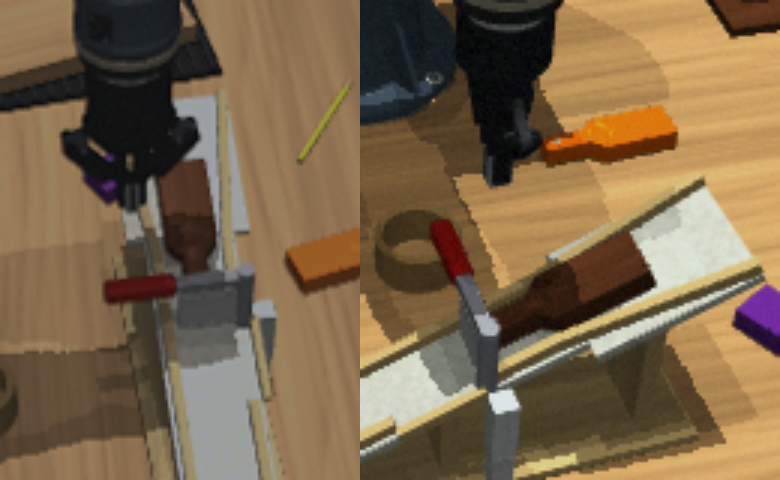

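```bash
cat > ovb.py <<'E'
from h import *
import sys
n,o,yaw,name=sys.argv[1],float(sys.argv[2]),float(sys.argv[3]),sys.argv[4]
dx=float(sys.argv[5]) if len(sys.argv)>5 else 0
p=np.array([618,-26.7,np.radians(3.2)])
O=np.array([(-80,-26),(10,-26),(24,-12),(75,-12),(75,12),(24,12),(10,26),(-80,26)],float)
C=cam(n);f=1.5;im=cv2.resize(C['frame'][:,:,::-1],None,fx=f,fy=f,interpolation=cv2.INTER_CUBIC)
y=np.radians(yaw);Y=np.array([[np.cos(y),-np.sin(y)],[np.sin(y),np.cos(y)]])
for h,col in ((0,(255,0,0)),(26,(0,255,0))):
    q=[]
    for u,v in O:
        a_,b_=Y@[u,v];q.append((proj(C,n,c2w(p,G+(o-a_)*U+(b_+dx)*np.array([1,0,0])+h*N))+.5)*f)
    cv2.polylines(im,[np.array(q).round().astype(np.int32)],True,col,1)
cv2.imwrite('pics/'+name,im)
E
python3 ovb.py wrist 80 0 ovb.png
```

```text
(no output)
```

View pics/ovb.png

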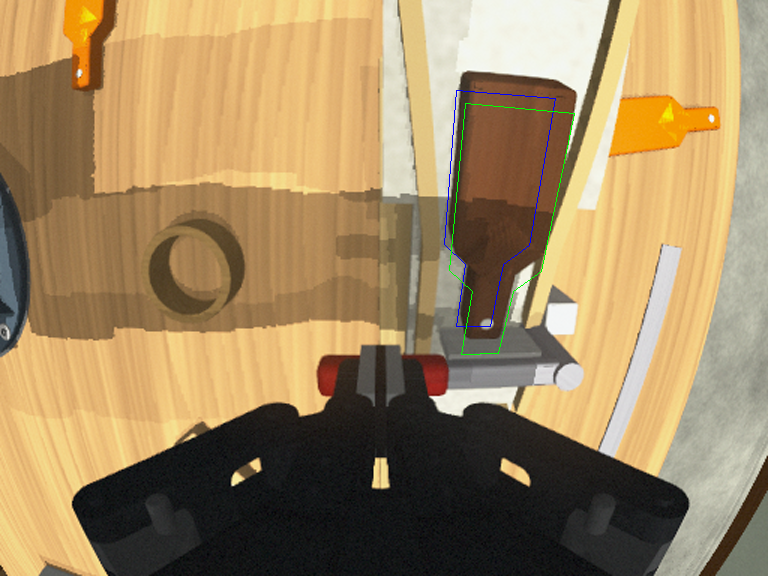

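Emit:
send_rows --pt "0 0 -0.87 0 0 0 0" --pt "0 0 -0.87 0 0 0 0" --pt "0 0 -0.85 0 0 0 0" --pt "0 0 0 0 0 0 0" --pt "0 -0.67 0 0 0 0 0"

```text
time: 14.77
tool_pos: [550.2, 12.1, 178.8]
orientation: [[-0.057, 0.998, 0.001], [0.998, 0.057, -0.0], [-0.0, 0.001, -1.0]]
force: [0.8, 1.1, 0.7]
grip_width: 0.1
```

Emit:
send_rows --pt "-0.01 -0.54 0 0 0 0 0" --pt "-0.01 -0.54 0 0 0 0 0" --pt "0.19 -0.57 0 0 0 0 0" --pt "0.19 -0.57 0 0 0 0 0" --pt "0.39 -0.49 0 0 0 0 0" --pt "0.39 -0.49 0 0 0 0 0" --pt "0.57 -0.34 0 0 0 0 0" --pt "0.57 -0.34 0 0 0 0 0"

```text
time: 15.43
tool_pos: [619.8, -106.6, 180.9]
orientation: [[-0.054, 0.999, 0.004], [0.999, 0.054, -0.0], [-0.0, 0.004, -1.0]]
force: [-2.9, 3.8, 1.3]
grip_width: -0.2
```

Emit:
send_rows --pt "0.35 -0.08 0 0 0 0 0" --pt "0.35 -0.08 0 0 0 0 0" --pt "0 0 0 0 0 0 0" --pt "0 0 0 0 0 0 0"

```text
time: 15.77
tool_pos: [640.1, -111.3, 180.1]
orientation: [[-0.054, 0.999, 0.002], [0.999, 0.054, -0.001], [-0.001, 0.002, -1.0]]
force: [-3.2, -1.0, -2.2]
grip_width: 0.1
```

```bash
python3 st.py;python3 - <<'E'
from h import *
w=cam('wrist','wrist12')
cam('side','side8');cam('scene','scene8')
im=np.hstack([cv2.resize(cv2.imread('pics/side8.png')[130:300,220:340],None,fx=2.8,fy=2.8),cv2.resize(cv2.imread('pics/scene8.png')[120:290,180:340],None,fx=2.8,fy=2.8)]);cv2.imwrite('pics/c12.png',im[:, :800])
E
```

```text
15.7667 [ 640.10620996 -111.27491601  180.14208946] 0.13304393987429505 [-3.22334568 -0.97886384 -2.15229826]
x 17.350642064718155 uphill -75.45242730232549 normal 95.35009241757108
```

View pics/wrist12.png

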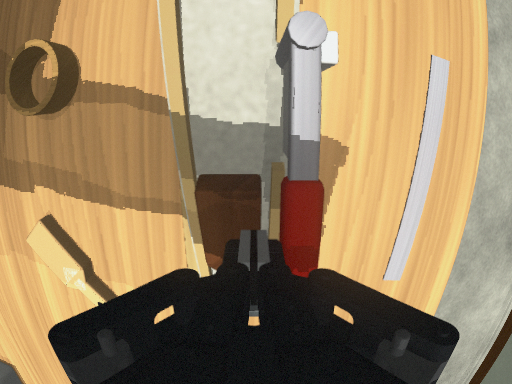

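View pics/c12.png

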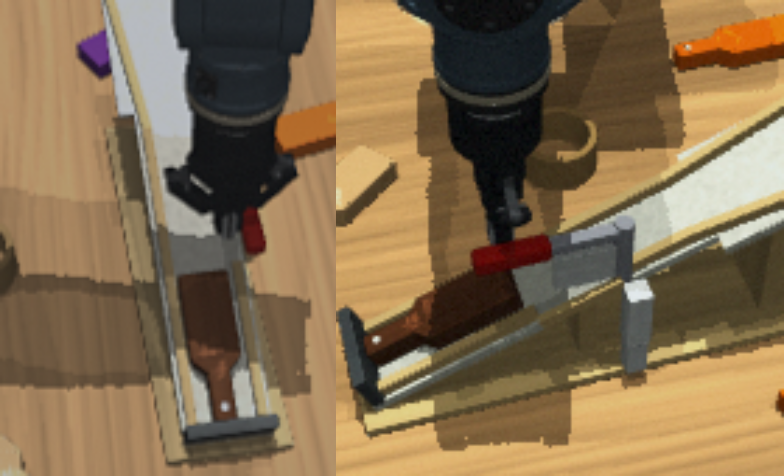

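Emit:
send_rows --pt "0.1 0 0 0 0 0 0" --pt "0.1 0 0 0 0 0 0" --pt "0 0 0 0 0 0 0" --pt "0 0 0 0 0 0 0"

```text
time: 16.25
tool_pos: [641.2, -111.3, 179.7]
orientation: [[-0.054, 0.999, -0.006], [0.999, 0.054, -0.002], [-0.001, -0.006, -1.0]]
force: [-45.2, -2.3, 19.0]
grip_width: -0.1
```

```bash
python3 st.py;python3 - <<'E'
from h import *
w=cam('wrist','wrist13')
E
```

```text
16.25 [ 641.21342662 -111.27634352  179.73217894] -0.0834495465966056 [-45.22339082  -2.31226788  18.97221717]
x 18.456052635073874 uphill -75.66460996963613 normal 94.99371703778654
```

View pics/wrist13.png

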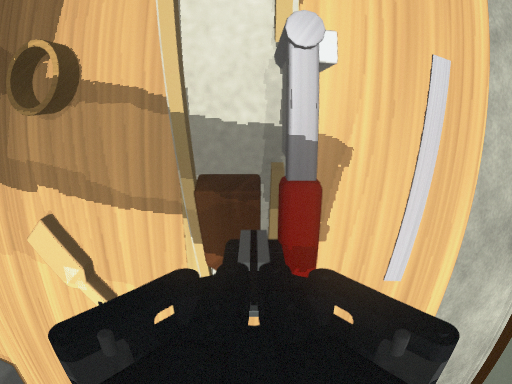

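Emit:
send_rows --pt "-0.4 0 0 0 0 0 0" --pt "0 0 0.9 0 0 0 0" --pt "0 0 0.9 0 0 0 0" --pt "0.73 0.3 0 0 0 0 0" --pt "0.73 0.3 0 0 0 0 0" --pt "0.73 0.3 0 0 0 0 0" --pt "0 0 0 0 0 0 0" --pt "0 0 0 0 0 0 0"

```text
time: 16.97
tool_pos: [700.9, -83.3, 233.1]
orientation: [[-0.056, 0.998, 0.004], [0.998, 0.056, -0.001], [-0.001, 0.004, -1.0]]
force: [-1.2, -1.0, -0.1]
grip_width: -0.3
```

```bash
python3 st.py;python3 - <<'E'
from h import *
w=cam('wrist','wrist14')
h=atz(w,'wrist',(0,0),185)
p=np.array([618,-26.7,np.radians(3.2)])
print(c2w(p,CP['hinge']))
print(telemetry.read_state()['qpos'])
E
python3 ovb.py scene -173 0 ovb2.png
```

```text
16.9667 [700.92048946 -83.30655883 233.05337673] -0.2733446960281449 [-1.19927484 -1.00070909 -0.13474044]
x 79.63133355715057 uphill -32.88768719763491 normal 135.21948271640625
[656.82120047  -4.49832452 185.        ]
[-6.80331274e+00  3.98535317e+01  4.07147442e+01  9.06277782e+01
 -4.10696087e-02  8.00483799e+01]
```

View pics/wrist14.png

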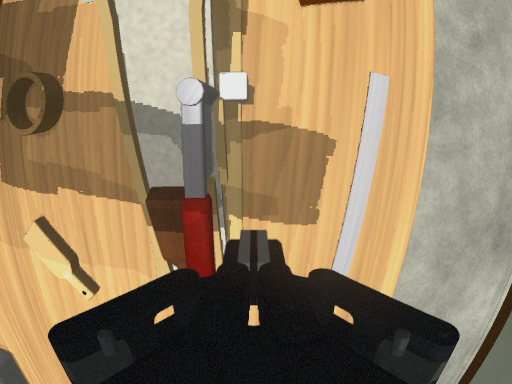

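View pics/ovb2.png

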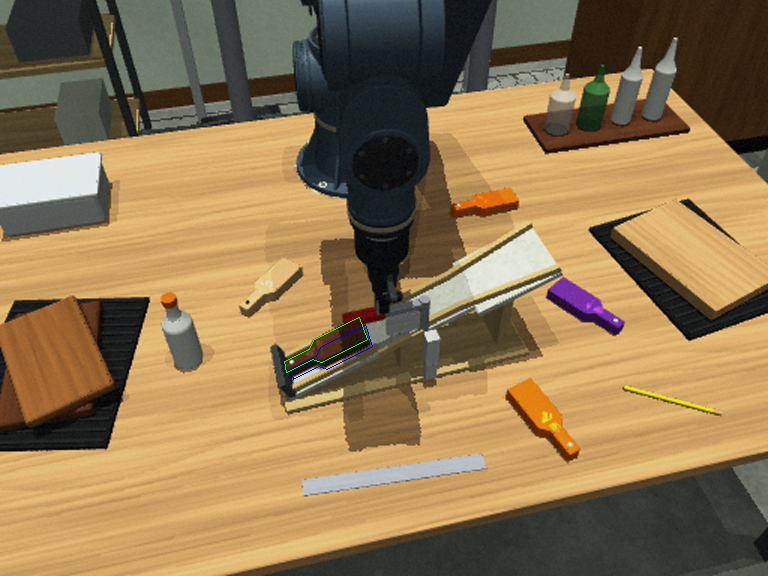

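Emit:
send_rows --pt "0 0 -0.9 0 0 0 0" --pt "0 0 -0.9 0 0 0 0" --pt "0 0 0 0 0 0 0" --pt "-0.49 -0.16 0 0 0 0 0" --pt "-0.47 -0.1 0 0 0 0 0" --pt "-0.47 -0.1 0 0 0 0 0" --pt "-0.5 0.07 0 0 0 0 0" --pt "-0.5 0.07 0 0 0 0 0"

```text
time: 17.73
tool_pos: [627.1, -91.0, 181.9]
orientation: [[-0.054, 0.999, 0.007], [0.999, 0.054, -0.001], [-0.002, 0.007, -1.0]]
force: [5.8, -0.2, -0.7]
grip_width: 0.2
```

```bash
python3 st.py;python3 - <<'E'
from h import *
w=cam('wrist','wrist15')
E
```

```text
17.7333 [627.14065844 -90.98959345 181.88530596] 0.17932372326148674 [ 5.78097091 -0.16615818 -0.72384366]
x 5.53766414082747 uphill -55.34945436940143 normal 89.10808368771659
```

View pics/wrist15.png

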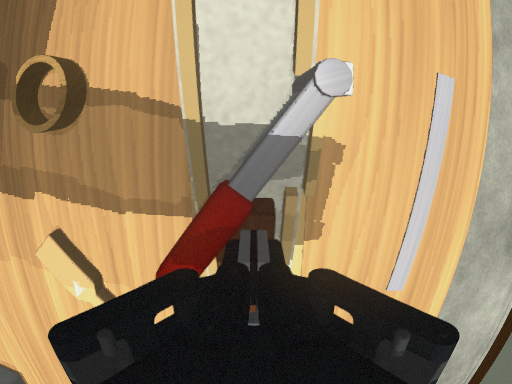

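Emit:
send_rows --pt "-0.53 0.24 0 0 0 0 0" --pt "-0.53 0.25 0 0 0 0 0" --pt "-0.44 0.39 0 0 0 0 0" --pt "-0.44 0.39 0 0 0 0 0" --pt "-0.22 0.4 0 0 0 0 0" --pt "-0.22 0.4 0 0 0 0 0" --pt "0 0 0 0 0 0 0" --pt "0 0 0 0 0 0 0"

```text
time: 18.45
tool_pos: [556.8, -29.7, 181.0]
orientation: [[-0.054, 0.999, 0.007], [0.999, 0.054, -0.005], [-0.006, 0.006, -1.0]]
force: [2.7, -15.4, 6.5]
grip_width: -0.0
```

```bash
python3 st.py;python3 - <<'E'
from h import *
w=cam('wrist','wrist16')
E
```

```text
18.45 [556.81271829 -29.67521534 181.03671698] -0.04142491131374964 [  2.73839613 -15.44007429   6.54717688]
x -61.25795730889443 uphill 4.733666957820018 normal 63.91769424290352
```

View pics/wrist16.png

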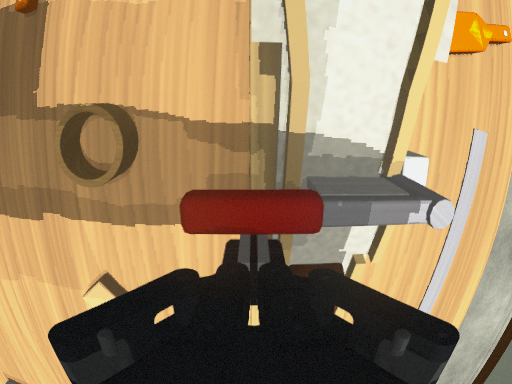

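At the shut stop again (15 N). Back off, raise, check.

Emit:
send_rows --pt "0 -0.5 0 0 0 0 0" --pt "-0.2 -0.3 0.5 0 0 0 0" --pt "-0.5 0 0.9 0 0 0 0" --pt "-0.8 0 0.9 0 0 0 0" --pt "-0.8 0 0.9 0 0 0 0" --pt "-0.8 0 0.5 0 0 0 0" --pt "0 0 0 0 0 0 0" --pt "0 0 0 0 0 0 0"

```text
time: 19.17
tool_pos: [462.8, -52.1, 292.1]
orientation: [[-0.055, 0.998, 0.006], [0.999, 0.055, -0.001], [-0.002, 0.006, -1.0]]
force: [0.6, -0.5, -0.3]
grip_width: 0.1
```

```bash
python3 st.py; python3 ovb.py side -173 0 ovb3.png;python3 ovb.py scene -173 0 ovb4.png; python3 - <<'E'
import cv2,numpy as np
a=cv2.imread('pics/ovb3.png')[150:540,270:540];b=cv2.imread('pics/ovb4.png')[180:420,230:570]
cv2.imwrite('pics/e.png',np.hstack([cv2.resize(a,(270,390)),cv2.resize(b,(530,390))]))
E
```

```text
19.1667 [462.75033618 -52.09764125 292.1295327 ] 0.08982920610637138 [ 0.58963301 -0.49232412 -0.31596008]
x -156.4253275385621 uphill 30.460840710840436 normal 173.34070274456818
```

View pics/e.png

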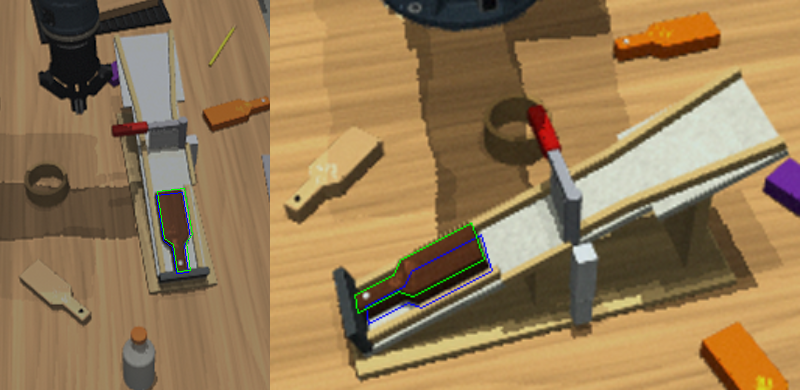

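The blank lies at the stop, the gate is shut and the other objects have not moved. I'm handing in.

```bash
python3 -c "
from cell import job
print(job.close_job())"
```

```text
the job is handed in; nothing more can be done
None
```

I did the whole job in order and handed it in at about 19 s of the 72 s allowed; no verdict is reported.

- **First shut:** I pushed the gate shut with closed fingers against its hard stop. The wrist view put it within about 1° of zero.
- **Loading:** I gripped the walnut paddle by its wide part, set it in the upper chute with its handle downhill and let go. It slid down and rested against the gate. In the overlay it lay about 10 mm uphill of the nominal waiting pose, within the 30 mm tolerance.
- **Feeding:** I swung the gate open to its stop and the paddle slid handle first to the dark stop. The push at the open stop peaked at about 45 N on the wrist. That was through the fingertips, and the wrist limit is 120 N. The 40 N limit is worded for the arm and the gripper's body, and I read it as not covering the fingers.
- **Second shut:** I pushed the gate back to its stop, where the force rose to about 15 N.

In the last pictures the gate looks shut, and the paddle's outline matches the expected pose at the stop to a few millimetres. The arm is clear of everything. The light paddle, tape roll and glue bottle look unmoved, judged by eye and not measured again.

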